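# Pin the sliding stop of a circuit-board fixture in its hidden index hole

## Robot

A 6-joint arm with a two-finger parallel gripper is mounted at the origin on a cart in front of the work surface, level with it; the furniture and walls round the work are solid. World frame = base frame: x ahead of the robot, y to its left, z up, the work surface at z = 0. Lengths are in m, angles in rad, forces in N, time in s.
With the tool pointing down it reaches from about 0.3 to 0.775 m from the base axis. Payload 14.6 kg.
Tool frame: the origin (TCP) lies at the very end of the fingers, on their centre line; the grasp point (between the pads) lies 19 mm behind it; z points along the fingers, y is the line along which they close (so a half turn about z gives the same grasp; the last joint's range is limited). The gripper opens to 85 mm and grips with 20 to 120 N. Pads are 22 mm wide; open, the fingers measure 114 mm over their backs; the gripper's body (76 mm by 85 mm) begins 54 mm behind the grasp point. The pads swing forward as they close: fully open they stand 13 mm farther back than shut.
Start: joints at [-1.204, 0.3, 1.521, -0, 1.321, -0.067], TCP at [0.231, -0.499, 0.202] pointing down, gripper open.
Joint ranges: [-3.03, 3.03], [-0.79, 2.21], [0.23, 2.52], [-1.04, 4.18], [0, 3.07], [-2.55, 2.55]. Speed limits (rad/s): [2.22, 2.22, 2.57, 3.14, 3.14, 3.14].

## Interface

Orientations are given as a rotation vector (axis times angle).
In Python, from cell import manip, optics, job_done, look_for, trace, spot_point gives the robot as it stands.
- The arm moves only by the tool jog_arm, never from a script. Its argument "increments" is a list that holds one entry, the list of rows, each a list of 5 numbers: the finger opening in cm, from 0 to 8.54, then the shift along the tool's x, y, z in cm, then the turn about the tool's z in rad. A call has 1 to 5 rows; each row is the pose to reach, as a shift and turn from the pose commanded when the call began, along the tool's axes at that moment; what a row does not reach only later rows make up. A row lasts 1/8 s, in which the tool goes at most 62.5 mm and 10.7 degrees, less where a joint would pass 70% of its speed; a pose out of reach is approached as far as the arm can. A call with a gripper value outside its range is refused whole. The fingers move at their own pace and stop on an object; "force" is the grip in N (left out, the last holds). Time passes only in rows, so rows that repeat a pose let the fingers close. It gives the time, the measured TCP pose, the force, the opening and the grip force at its end, in the units of the state.
- manip.get_obs(): the state, without advancing time (a new reading comes with each control period).
- optics.camera(name): name is "side" or "top" or "wrist"; returns the picture (384x512x3 uint8, blue, green, red); there is no depth.
- optics.get_calibration(name): a dict with "fovy" (degrees; the focal length in pixels is half the picture's height over the tangent of half this angle, whatever the lens; pixels are square), "cx", "cy" (the principal point, pixels), "extrinsics" (4x4, takes a point from camera to world coordinates); the wrist camera has in their place "tool_from_camera" (4x4, takes a point from camera to tool coordinates, whose origin is the TCP and whose axes are the flange's). Camera axes: x right, y up, looking along -z (the intrinsics and any distortion apply to the point x, -y, -z); pixel columns grow to the right and rows downward; lengths in m; the calibration is good to about 2 mm. A picture is of the moment at which its call begins: read the wrist's pose just before it. get_calibration takes no time and is no camera call.
- job_done(): hands the job in; it is judged then, once.
Trained networks look in the newest picture that a camera, given by its name, has taken for a name from the list of things; names that differ only in an ending like _2 or _b are one class to them, and where a whole thing is asked for, a point or a joint stands for the part that bears it (a point fixed in the world has none). Each returns a list of dicts, best first, with "p" (0 to 1); they miss things now and then, are a little off and sometimes report something else, mostly with a low value. They report only what shows in the picture. A call takes as long as a camera call. They do not tell look-alikes from the thing itself.
- look_for(query, camera): "uv" ([column, row] in pixels, amid what is visible of it).
- trace(query, camera): "region" (384x512 bool, what is visible of it) and "uv" ([column, row] in pixels, amid what is visible of it).
- spot_point(query, camera): "uv" ([column, row] in pixels: a listed point, or the origin of a listed thing).
The state is a dict: "time": time; "joint_positions": joint angles; "joint_velocities": joint speeds; "effort": joint torques, N m; "position": TCP position; "tcp_rot": TCP orientation; "contact_force": force on the tool from outside, world axes, zero at the start; "ft_torque": the same for the moment, N m; "finger_gap": opening from 0.0 (shut) to 1.0 (fully open); "finger_force": force on a finger pad.
Only numpy, scipy, OpenCV 4.12 (cv2) and the standard library are available. Lean on these libraries where they do the work, as an engineer would, in place of code of your own. Each camera call takes 0.05 s, during which the arm holds its last target. There are 200 camera calls.

## Task

The index strip in the board fixture has been re-set for a new board size, so set the sliding stop to it: take the red-handled locating pin from its parking post and put it down through the bush of the sliding stop until its tip rests on the strip below. Keep the pin pressed lightly on the strip (a few newtons, never more than 25 N) while you slide the stop towards the fixed stop at the other end of the board bed, until the pin drops into the one unmarked blind hole hidden under the stop; then push it fully home with its collar flush on the bush, let go, and leave everything else on the bench where it is.

Things in the scene. Friction and masses are not known exactly. Their poses are not given: they have to be found in the camera images.
- board_fixture: Heavy fixed board fixture, dark base plate 140 mm (its x) by 250 mm (its y), 14 mm high. Origin: centre of the underside on the bench; z up. A guide way runs along its y at x = -38 mm between two aluminium end blocks 40 mm high (y = +-80 to +-110 mm). The board bed (two black ledges) lies at x = 0 to 62 mm, with the fixed stop, an aluminium bar, across it at y = -105 mm.
- board_stop (a joint): Sliding aluminium stop: place of its bush along the fixture's y, in m, limits +-0.027. Starts at +0.016 to +0.024, always on the +y side of the hole: slide it towards -y (falling values). About 1.5 N moves it; it stays where left. Slide plate 54 by 104 mm, top 35 mm above the bench; in its middle a 30 mm square steel boss with the bush; an arm 12 mm wide reaches over the bed.
- bush_mouth (a point): Centre of the mouth of the bush in the stop, on top of the boss, 48.5 mm above the bench; moves with the stop. The bush is a straight through bore 11.2 mm wide, 19.5 mm long, with a 2 mm lead-in; below it there is 1 mm of air, then the strip.
- locating_pin: Loose pin, 70 g. Origin: centre of the underside of its collar; z up the handle. Below: steel shank 10 mm thick, 28.5 mm long, tip tapered over the last 2.3 mm to 6.4 mm. Above: collar 23 mm wide, 4 mm high, neck to 11 mm, red round handle 21 mm wide from 11 to 41 mm. Tip on the strip: collar 8 mm above the bush; fully home: collar on the bush, tip 8 mm under the strip's top.
- pin_tip (a point): Centre of the pin's tip, the lower end of its shank, 28.5 mm below the underside of the collar.
- strip_mid (a point): Middle of the guide way (fixture x = -38, y = 0 mm) on the flat top of the steel index strip, 28 mm above the bench. On the guide way's centre line the strip, clamped immovably, has one blind hole 11.4 mm wide, 11 mm deep, with a 1 mm lead-in. Its place differs each time, anywhere from fixture y = -20 to +7 mm; the stop's slide plate hides it and no pose tells it: find it by feel.
- pin_park (a point): Mouth of the parking bore on top of the 30 mm square black parking post on the fixture (fixture x = 40, y = 98 mm), 46 mm above the bench; bore 11.2 mm wide, 30 mm deep. At the start the pin's collar rests on it.
- phone_clamp: Fixed black phone holder on a bent arm with a round foot, standing left of the fixture. Origin on the bench. Its head, about 0.10 m wide, stands up to 0.28 m above the bench at about world x = 0.43, y = 0.29 m, the arm bends down from there to the foot at about x = 0.53, y = 0.15 m: pass well above it or keep clear.
- heat_block: Bystander: finned aluminium block 40 x 40 x 20 mm, loose on the bench; leave it.
- tip_tinner: Bystander: small round white tin with red lid, 47 mm wide, 19 mm high; leave it.
- wick_spool: Bystander: flat round yellow spool 44 x 66 x 11 mm; leave it.
- caliper: Bystander: digital caliper 67 x 210 x 16 mm; leave it.
- marker: Bystander: black marker pen 15 x 123 x 15 mm; leave it.
- glass_dish: Bystander: shallow glass dish 74 mm wide, 16 mm high; leave it.
Things that resemble listed ones, but are neither listed nor needed, are in the scene too. There is more than one size of the locating_pin; the job needs the smaller.

How it is judged:
By the outcome, as a careful person would: the job done as asked, in the order asked, and still so for the second after the job is handed in, with the robot touching nothing.
It also fails if it takes over 58 s, if anything falls off the work surface, if the arm or the gripper's body presses on something with over 40 N, if the wrist force passes 120 N, or if a joint passes its speed limit or range.

## Working session

There is one attempt and no reset: what is moved stays moved. The work goes in short steps, Python scripts to look and compute and a tool call to move; the robot and the scene stay as the last step left them, time stands still between calls to the robot, and variables do not carry over. Pictures are saved under pics/ and viewed, at most 10 in all, crops included, and the job is handed in when it is done.

Besides the shell and the picture viewer there is one more tool, called after ">>>" as name([rows], argument=value, ...), one row to a line, values as JSON. jog_arm: Moves the arm, as the interface text tells. Its arguments: {"type":"object","properties":{"increments":{"type":"array","items":{"type":"array","items":{"type":"array","items":{"type":"number"}}}},"force":{"type":"number"}},"required":["increments"]}

```bash
ls; mkdir -p pics; cat > h.py <<'E'
import numpy as np,cv2
from scipy.spatial.transform import Rotation as R
from cell import manip,optics,job_done,look_for,trace,spot_point
def cam(name):
    o=manip.get_obs(); c=optics.get_calibration(name)
    if 'extrinsics' in c: T=np.array(c['extrinsics'])
    else:
        W=np.eye(4);W[:3,:3]=R.from_rotvec(o['tcp_rot']).as_matrix();W[:3,3]=o['position'];T=W@np.array(c['tool_from_camera'])
    return c,T
def ray(c,T,uv):
    f=192/np.tan(np.radians(c['fovy'])/2)
    K=np.array([[f,0,c['cx']],[0,f,c['cy']],[0,0,1.]])
    d=np.array(c.get('distortion',np.zeros(5)),float)
    p=cv2.undistortPoints(np.array([[uv]],float),K,d)[0,0]
    return T[:3,3],T[:3,:3]@np.array([p[0],-p[1],-1])
def atz(c,T,uv,z):
    o,d=ray(c,T,uv);return o+d*(z-o[2])/d[2]
def pix(c,T,P):
    f=192/np.tan(np.radians(c['fovy'])/2);q=np.linalg.inv(T)@np.r_[P,1]
    return c['cx']+f*q[0]/-q[2],c['cy']+f*-q[1]/-q[2]
E
python3 - <<'E'
from h import *
print(manip.get_obs())
np.set_printoptions(precision=4,suppress=True)
Q={'pin_tip':.0175,'locating_pin':.046,'bush_mouth':.0485,'strip_mid':.028,'pin_park':.046,'board_fixture':0,'phone_clamp':0}
for n in ['top','side']:
    c,T=cam(n);print(n,c)
    im=optics.camera(n);cv2.imwrite(f'pics/{n}0.png',im)
    for q,z in Q.items():
        for r in spot_point(q,n)[:3]: print(q,round(r['p'],2),np.round(r['uv'],1),atz(c,T,r['uv'],z))
    for r in look_for('locating_pin',n): print('look pin',r['p'],r['uv'])
print(optics.get_calibration('wrist'))
E
```

```text
pics
{'time': 0.0, 'joint_positions': array([-1.20360920e+00,  3.00480842e-01,  1.52156924e+00,  2.23957538e-05,
        1.32072294e+00, -6.66141735e-02]), 'joint_velocities': array([ 0.00051243,  0.00219705, -0.00042572, -0.00081043,  0.00138726,
        0.00157821]), 'effort': array([-1.33220823e-03, -5.43495512e+01, -3.61797488e+01, -4.40741246e-05,
        3.91518610e-03, -8.80846926e-06]), 'position': array([ 0.23107692, -0.49880731,  0.20162101]), 'tcp_rot': array([-3.06684138e+00, -6.75822722e-01,  2.43814884e-04]), 'contact_force': array([-0.03052744,  0.04159432, -0.02443443]), 'ft_torque': array([-0.03628874, -0.0251845 , -0.03839489]), 'finger_force': 0.0, 'finger_gap': 0.9987332366558352}
top {'fovy': 46.78553370852511, 'cx': 255.68972320573116, 'cy': 195.62476824427512, 'extrinsics': array([[-0.0688,  0.9713, -0.2278,  0.2616],
       [-0.9976, -0.0678,  0.0123,  0.0126],
       [-0.0035,  0.2281,  0.9736,  1.2834],
       [ 0.    ,  0.    ,  0.    ,  1.    ]])}
locating_pin 0.67 [241.2 210.3] [0.5112 0.0411 0.046 ]
locating_pin 0.38 [317.2 210.3] [ 0.4962 -0.1743  0.046
[... 912 characters left out ...]
94.9] [ 0.5148 -0.0849  0.046 ]
bush_mouth 0.89 [302.4 179.2] [ 0.4633 -0.1824  0.0485]
strip_mid 0.94 [304. 179.] [ 0.4691 -0.2127  0.028 ]
strip_mid 0.54 [290.  292.7] [0.3492 0.1734 0.028 ]
pin_park 0.81 [261.9 191.5] [ 0.5365 -0.09    0.046 ]
board_fixture 0.63 [286.2 187.3] [ 0.511  -0.1925  0.    ]
phone_clamp 0.56 [227. 154.] [ 0.7353 -0.269   0.    ]
look pin 0.58 [251.5, 216.4]
look pin 0.56 [267.2, 187.0]
{'fovy': 64.08501389560959, 'cx': 250.31511722259162, 'cy': 190.48330677580958, 'tool_from_camera': array([[-0.0005,  0.9586,  0.2848,  0.0716],
       [ 1.    ,  0.0001,  0.0014, -0.0017],
       [ 0.0013,  0.2848, -0.9586, -0.1718],
       [ 0.    ,  0.    ,  0.    ,  1.    ]])}
```

```bash
python3 - <<'E'
import cv2,numpy as np
a=cv2.imread('pics/top0.png')[130:290,140:400];b=cv2.imread('pics/side0.png')[100:300,150:410]
a=cv2.resize(a,None,fx=3,fy=3,interpolation=2);b=cv2.resize(b,None,fx=3,fy=3,interpolation=2)
cv2.imwrite('pics/a.png',a);cv2.imwrite('pics/b.png',b)
E
```

```text
(no output)
```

View pics/a.png

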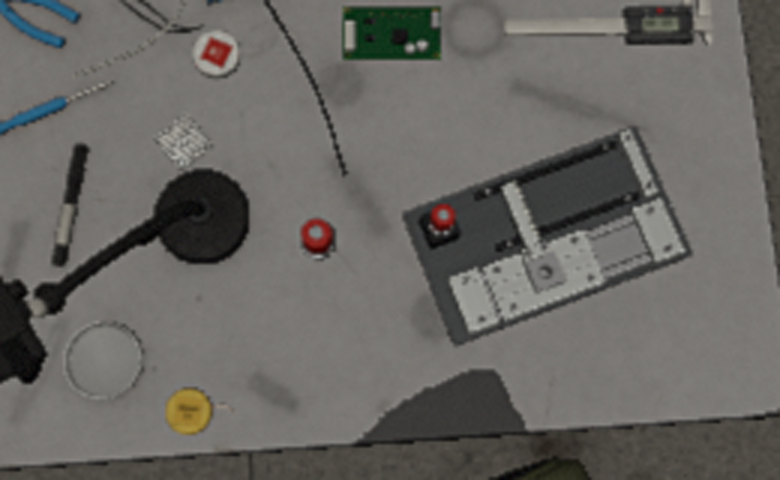

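View pics/b.png

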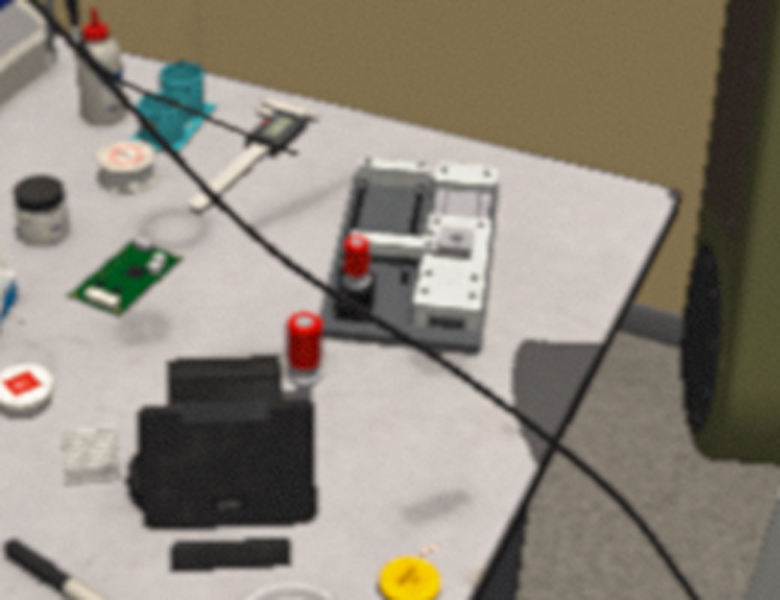

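View pics/side0.png

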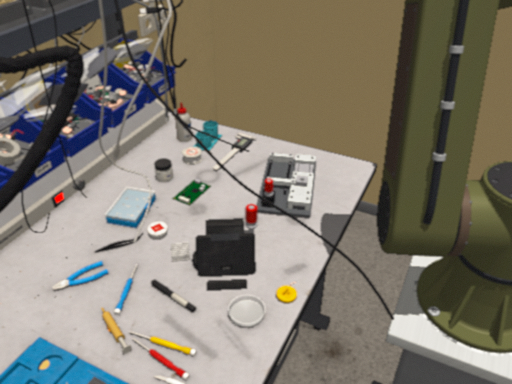

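```bash
cat >> h.py <<'E'
def rel(P,yaw=None):
    "tool-frame shift cm to reach world P and turn to bring tool x to world yaw"
    o=manip.get_obs();M=R.from_rotvec(o['tcp_rot']).as_matrix()
    print('t',o['time'],'tcp',np.round(o['position'],4),'toolx yaw',round(np.arctan2(M[1,0],M[0,0]),4),'zaxis',np.round(M[:,2],4),'F',np.round(o['contact_force'],2))
    s=M.T@(np.array(P)-o['position'])*100
    print('shift cm',np.round(s,2))
E
python3 - <<'E'
from h import *
rel([.47,-.14,.25])
E
```

```text
t 0.9 tcp [ 0.2312 -0.4991  0.2022] toolx yaw 0.4338 zaxis [-0.  0. -1.] F [-0.64  0.15  1.24]
shift cm [ 36.76 -22.54  -4.78]
```

View pics/top0.png

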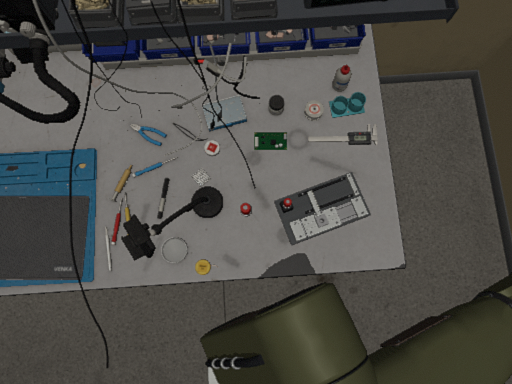

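```bash
python3 - <<'E'
from h import *
ct,Tt=cam('top');cs,Ts=cam('side')
for e in [(255,188),(107,366)]:
    a,d=ray(ct,Tt,e);b,g=ray(cs,Ts,(393,318))
    A=np.c_[d,-g];s=np.linalg.lstsq(A,b-a,rcond=None)[0]
    print(e,a+s[0]*d,b+s[1]*g)
rel([.44,-.16,.25])
E
```

```text
(255, 188) [ 0.56251963 -0.00198659  0.09018585] [ 0.14763407  0.10601902 -0.01577069]
(107, 366) [0.14374611 0.34864146 0.25985204] [0.14022798 0.34822737 0.26012113]
t 0.9 tcp [ 0.2312 -0.4991  0.2022] toolx yaw 0.4338 zaxis [-0.  0. -1.] F [-0.64  0.15  1.24]
shift cm [ 33.2  -21.99  -4.78]
```

>>> jog_arm([
  [[8.5, 4.5, -3, -1, 0], [8.5, 9, -6, -2, 0], [8.5, 13.5, -9, -3, 0], [8.5, 18, -12, -4, 0], [8.5, 22.5, -15, -4.8, 0]],
])

```text
time: 1.52
position: [0.373, -0.2668, 0.2508]
tcp_rot: [3.067, 0.676, 0.001]
contact_force: [1.2, -0.5, -0.1]
finger_gap: 0.997
finger_force: 0.0
```

>>> jog_arm([
  [[6, 5, -3.3, 0, 0], [6, 10, -6.6, 0, 0], [6, 10.7, -7, 0, 0], [6, 10.7, -7, 0, 0]],
])

```text
time: 2.02
position: [0.44, -0.1598, 0.2502]
tcp_rot: [3.068, 0.678, -0.0]
contact_force: [0.7, -0.2, -0.2]
finger_gap: 0.703
finger_force: 0.0
```

```bash
cat > w.py <<'E'
from h import *
import sys
np.set_printoptions(precision=4,suppress=True)
tag=sys.argv[1]
rel([0,0,0]);c,T=cam('wrist');im=optics.camera('wrist');cv2.imwrite(f'pics/{tag}.png',im)
Q={'pin_tip':.0175,'locating_pin':.046,'bush_mouth':.0485,'strip_mid':.028,'pin_park':.046,'board_fixture':0}
for q,z in Q.items():
    for r in spot_point(q,'wrist')[:2]: print(q,round(r['p'],2),np.round(r['uv'],1),atz(c,T,r['uv'],z))
E
python3 w.py w1
```

```text
t 2.025 tcp [ 0.44   -0.1598  0.2502] toolx yaw 0.4349 zaxis [-0.0001 -0.0001 -1.    ] F [ 0.65 -0.16 -0.24]
shift cm [-33.16 -33.03  25.02]
pin_tip 0.77 [139.2  39.6] [0.5102 0.0222 0.0175]
pin_tip 0.76 [225.   71.7] [ 0.5205 -0.0856  0.0175]
locating_pin 0.91 [128.4  35.9] [0.5083 0.0238 0.046 ]
locating_pin 0.88 [224.   75.5] [ 0.5151 -0.0892  0.046 ]
strip_mid 0.88 [293.8 150. ] [ 0.4708 -0.2049  0.028 ]
pin_park 0.55 [224.6  73.4] [ 0.5174 -0.0889  0.046 ]
board_fixture 0.72 [294.5 118.6] [ 0.5064 -0.1919  0.    ]
```

View pics/w1.png

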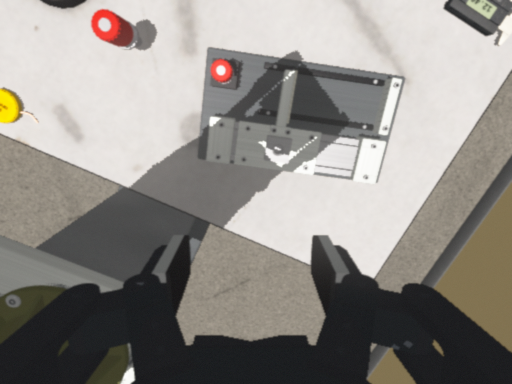

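```bash
python3 - <<'E'
from h import *
np.set_printoptions(precision=4,suppress=True)
c,T=cam('wrist');im=cv2.imread('pics/w1.png')
C=[atz(c,T,p,.014) for p in [(209,48),(404,76),(379,184),(199,158)]]
C=np.array(C);print(C)
M=C.mean(0);d=(C[0]-C[1]);e=(C[3]-C[2]);print('len',np.linalg.norm(d),np.linalg.norm(e),np.linalg.norm(C[0]-C[3]),'yaw y',np.arctan2(*-(d+e)[:2]*[1,-1]),np.arctan2(-(d+e)[0],(d+e)[1]))
yaw=np.arctan2(-(d+e)[0],(d+e)[1])
r=np.array([[np.cos(yaw),-np.sin(yaw)],[np.sin(yaw),np.cos(yaw)]])
for n,p in dict(park=(40,98),strip=(-38,0)).items(): print(n,M[:2]+r@np.array(p)/1000)
hsv=cv2.cvtColor(im,cv2.COLOR_BGR2HSV)
m=((hsv[...,0]<10)|(hsv[...,0]>170))&(hsv[...,1]>120)&(hsv[...,2]>90)
n,l,s,ce=cv2.connectedComponentsWithStats(m.astype(np.uint8))
for i in range(1,n):
    if s[i,4]>60: print(s[i],ce[i],atz(c,T,ce[i],.08))
print('top',atz(c,T,(221.5,70.5),.087))
for n,t in [('top','top0'),('side','side0')]:
    c2,T2=cam(n); print(n)
E
```

```text
[[ 0.5371 -0.0577  0.014 ]
 [ 0.6094 -0.2911  0.014 ]
 [ 0.4764 -0.3364  0.014 ]
 [ 0.4061 -0.0975  0.014 ]]
len 0.24435446130883567 0.2490398566951787 0.13695800042459597 yaw y 0.2932105459877992 0.2932105459877992
park [ 0.5172 -0.0903]
strip [ 0.4709 -0.2066]
[ 91   9  41  37 884] [112.1324  27.9977] [0.508  0.0264 0.08  ]
[211  59  22  23 315] [221.3778  70.2032] [ 0.5176 -0.0891  0.08  ]
top [ 0.5171 -0.0901  0.087 ]
top
side
```

```bash
python3 - <<'E'
from h import *
rel([.5174,-.0898,.14])
E
```

```text
t 2.375 tcp [ 0.4396 -0.1605  0.2502] toolx yaw 0.4325 zaxis [ 0. -0. -1.] F [-0.95 -0.39 -0.01]
shift cm [10.02 -3.16 11.02]
```

>>> jog_arm([
  [[5, 3.5, -1, 3.7, 0.07], [5, 7, -2, 7.4, 0.14], [5, 10, -3.15, 11, 0.14], [5, 10, -3.15, 11, 0.14], [5, 10, -3.15, 11, 0.14]],
])

```text
time: 3.0
position: [0.5175, -0.0898, 0.1408]
tcp_rot: [3.107, 0.459, 0.001]
contact_force: [-1.0, 0.2, 0.6]
finger_gap: 0.589
finger_force: 0.0
```

```bash
python3 w.py w2; python3 - <<'E'
from h import *
c,T=cam('wrist');im=cv2.imread('pics/w2.png')
hsv=cv2.cvtColor(im,cv2.COLOR_BGR2HSV)
m=((hsv[...,0]<10)|(hsv[...,0]>170))&(hsv[...,1]>120)&(hsv[...,2]>90)
n,l,s,ce=cv2.connectedComponentsWithStats(m.astype(np.uint8))
for i in range(1,n):
    if s[i,4]>60: print(s[i],ce[i],atz(c,T,ce[i],.08))
E
```

```text
t 3.0 tcp [ 0.5175 -0.0898  0.1408] toolx yaw 0.2935 zaxis [ 0.0006 -0.0002 -1.    ] F [-0.97  0.19  0.64]
shift cm [-46.94 -23.58  14.05]
pin_tip 0.84 [141.9 146.1] [0.5138 0.0201 0.0175]
locating_pin 0.61 [125.5 153.6] [0.51   0.0241 0.046 ]
bush_mouth 0.68 [330.5 260.9] [ 0.4647 -0.1845  0.0485]
strip_mid 0.68 [346.9 250.3] [ 0.4716 -0.2053  0.028 ]
pin_park 0.72 [  6.3 242.1] [0.3928 0.118  0.046 ]
pin_park 0.65 [251.3 179.5] [ 0.5195 -0.0882  0.046 ]
board_fixture 0.73 [339.1 202.5] [ 0.511  -0.1895  0.    ]
[  76  141   54   42 1375] [103.09672727 160.03490909] [0.50977934 0.02816531 0.08      ]
[237 175  28  33 631] [250.57052298 190.42155309] [ 0.51920453 -0.08737446  0.08      ]
```

View pics/w2.png

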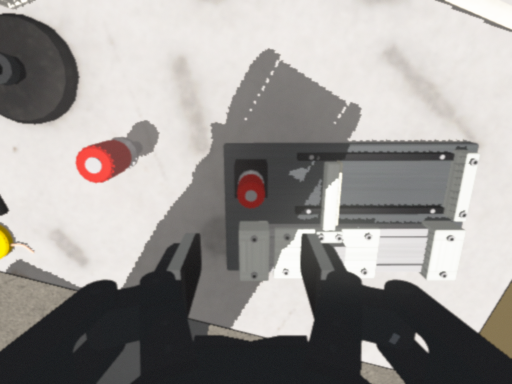

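>>> jog_arm([
  [[5, 0.1, 0, 3, 0], [5, 0.1, 0, 6, 0], [5, 0.1, 0, 8.5, 0], [5, 0.1, 0, 8.5, 0], [2, 0.1, 0, 8.5, 0]],
], force=40)

```text
time: 3.98
position: [0.519, -0.0892, 0.0564]
tcp_rot: [3.107, 0.46, 0.002]
contact_force: [0.6, 1.0, -0.4]
finger_gap: 0.383
finger_force: 0.0
```

>>> jog_arm([
  [[1.5, 0, 0, 0, 0], [1.5, 0, 0, 0, 0], [1.5, 0, 0, 0, 0], [1.5, 0, 0, 0, 0]],
])

```text
time: 4.47
position: [0.5192, -0.0892, 0.0565]
tcp_rot: [3.107, 0.46, 0.004]
contact_force: [1.0, -0.3, 6.9]
finger_gap: 0.182
finger_force: 34.3
```

>>> jog_arm([
  [[1.5, 0, 0, 0, 0], [1.5, 0, 0, 0, 0]],
])

```text
time: 4.72
position: [0.5192, -0.0892, 0.0565]
tcp_rot: [3.107, 0.46, 0.004]
contact_force: [-0.4, -1.0, 6.1]
finger_gap: 0.181
finger_force: 34.3
```

```bash
python3 w.py w3; python3 - <<'E'
from h import *
im=optics.camera('side');a=cv2.resize(im[130:230,200:350],(600,400),interpolation=2)
b=cv2.resize(cv2.imread('pics/w3.png')[150:384,130:380],None,fx=.8,fy=.8)
o=np.zeros((600,600,3),np.uint8);o[:400]=a;o[400:587,:200]=b;cv2.imwrite('pics/m3.png',o)
E
```

```text
t 4.725 tcp [ 0.5192 -0.0892  0.0565] toolx yaw 0.2938 zaxis [ 0.0024 -0.0006 -1.    ] F [-0.44 -1.04  6.12]
shift cm [-47.12 -23.58   5.52]
pin_tip 0.62 [100.5 162.9] [0.5161 0.021  0.0175]
locating_pin 0.84 [ 72.5 178.2] [0.5111 0.0241 0.046 ]
locating_pin 0.7 [253.8 217.8] [ 0.5184 -0.0899  0.046 ]
bush_mouth 0.91 [357.8 322.1] [ 0.4656 -0.1821  0.0485]
strip_mid 0.84 [378.4 306. ] [ 0.4701 -0.2047  0.028 ]
pin_park 0.73 [249.7 218.6] [ 0.5171 -0.0876  0.046 ]
board_fixture 0.68 [370.8 238.2] [ 0.5117 -0.192   0.    ]
```

View pics/m3.png

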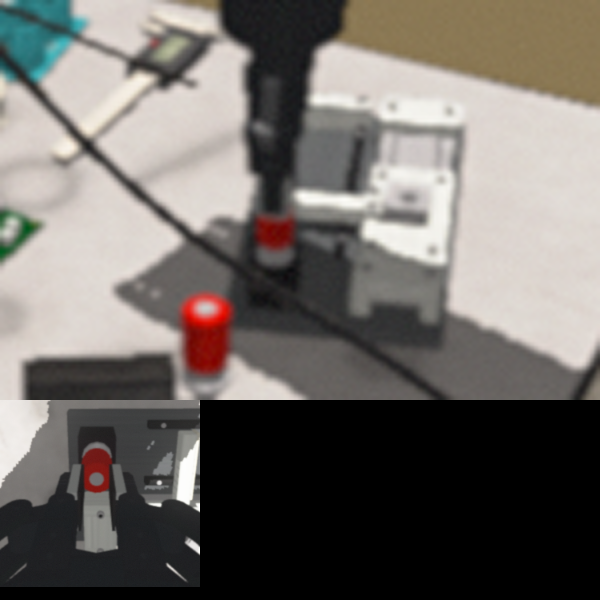

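>>> jog_arm([
  [[1.5, 0, 0, -0.5, 0], [1.5, 0, 0, -1.5, 0], [1.5, 0, 0, -3.5, 0], [1.5, 0, 0, -5, 0], [1.5, 0, 0, -5, 0]],
])

```text
time: 5.75
position: [0.5189, -0.0891, 0.1064]
tcp_rot: [3.107, 0.46, 0.003]
contact_force: [0.1, -0.2, -0.3]
finger_gap: 0.178
finger_force: 0.0
```

```bash
python3 - <<'E'
from h import *
rel([.4653+.015,-.183+.004,.107])
E
```

```text
t 5.75 tcp [ 0.5189 -0.0891  0.1064] toolx yaw 0.2938 zaxis [ 2.1e-03 -5.0e-04 -1.0e+00] F [ 0.13 -0.16 -0.3 ]
shift cm [-6.3   7.49 -0.06]
```

```bash
python3 - <<'E'
from h import *
im=optics.camera('side');a=cv2.resize(im[130:230,200:350],(600,400),interpolation=2)
w=optics.camera('wrist');cv2.imwrite('pics/w4.png',w)
b=cv2.resize(w[120:384,80:430],None,fx=1.7,fy=1.7)
cv2.imwrite('pics/m4.png',np.vstack([cv2.resize(a,(300,200)),cv2.resize(b,(300,226))]).repeat(1,0)) 
o=np.zeros((600,800,3),np.uint8);o[:300,:450]=cv2.resize(a,(450,300));o[300:,:398]=cv2.resize(w[120:384,80:430],(398,300));cv2.imwrite('pics/m4.png',o)
E
```

```text
(no output)
```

View pics/m4.png

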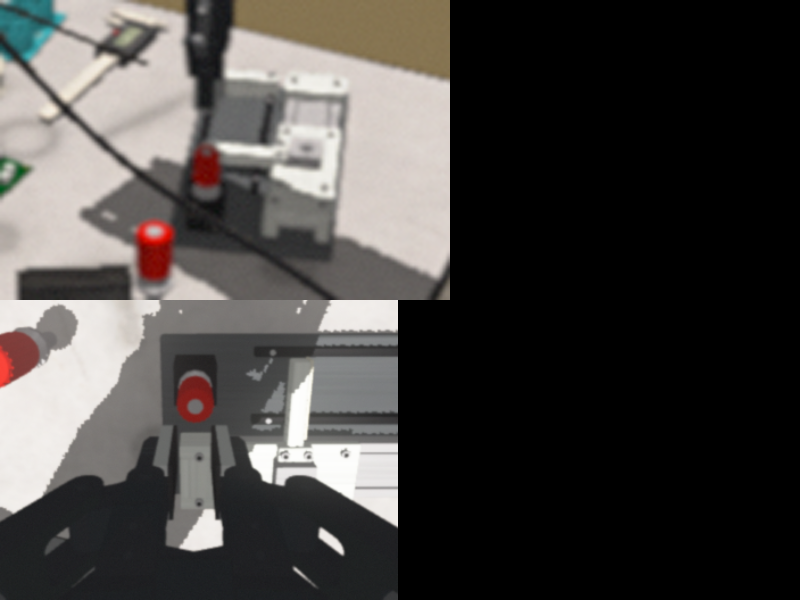

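```bash
python3 - <<'E'
from h import *
c,T=cam('wrist');o=manip.get_obs();p=o['position'];print(p)
print('tcp px',pix(c,T,p),'grasp',pix(c,T,p+[0,0,.019]))
print(atz(c,T,(252.4,213.3),.087),atz(c,T,(252.4,213.3),.1),optics.get_calibration('wrist'))
im=cv2.imread('pics/w4.png');hsv=cv2.cvtColor(im,cv2.COLOR_BGR2HSV)
m=((hsv[...,0]<10)|(hsv[...,0]>170))&(hsv[...,1]>120)&(hsv[...,2]>70);m[:,:200]=0;m=m.astype(np.uint8)
ys,xs=np.where(m);print(xs.min(),xs.max(),ys.min(),ys.max())
# disc of top: width
for r in range(ys.min(),ys.max()+1): print(r,np.where(m[r])[0][[0,-1]] if m[r].any() else '',end=' ')
E
```

```text
[ 0.51819465 -0.08893905  0.10485018]
tcp px (np.float64(253.27790768600047), np.float64(222.72472528339628)) grasp (np.float64(253.5496137848003), np.float64(236.21325610861322))
[ 0.51737235 -0.0887296   0.087     ] [ 0.52208553 -0.0872278   0.1       ] {'fovy': 64.08501389560959, 'cx': 250.31511722259162, 'cy': 190.48330677580958, 'tool_from_camera': array([[-4.79556508e-04,  9.58535383e-01,  2.84973140e-01,
         7.13645837e-02],
       [ 9.99999048e-01,  9.09569629e-05,  1.37686866e-03,
        -1.53043753e-03],
       [ 1.29385703e-03,  2.84973529e-01, -9.58534514e-01,
        -1.71803883e-01],
       [ 0.00000000e+00,  0.00000000e+00,  0.00000000e+00,
         1.00000000e+00]])}
235 268 187 227
187 [250 253] 188 [246 257] 189 [244 258] 190 [243 260] 191 [241 261] 192 [241 262] 193 [240 263] 194 [240 263] 195 [239 263] 196 [238 264] 197 [238 265] 198 [237 266] 199 [237 266] 200 [236 266] 201 [236 266] 202 [236 266] 203 [236 266] 204 [236 266] 205 [236 267] 206 [236 267] 207 [235 267] 208 [235 267] 209 [235 267] 210 [235 267] 211 [235 267] 212 [235 268] 213 [236 267] 214 [236 267] 215 [236 266] 216 [236 266] 217 [236 266] 218 [237 266] 219 [238 265] 220 [238 264] 221 [239 264] 222 [240 263] 223 [240 262] 224 [241 261] 225 [243 260] 226 [244 257] 227 [248 255]
```

```bash
python3 - <<'E'
from h import *
o=manip.get_obs();p=o['position'];print(p)
for n in ['side','top']:
    c,T=cam(n)
    print(n,'tcp',pix(c,T,p),'+20mm',pix(c,T,p+[0,0,.02]),'pin top',pix(c,T,[.5175,-.0888,.087]),'pin handle bottom',pix(c,T,[.5175,-.0888,.057]),'collar',pix(c,T,[.5175,-.0888,.048]))
    im=optics.camera(n)
    hsv=cv2.cvtColor(im,cv2.COLOR_BGR2HSV)
    m=((hsv[...,0]<10)|(hsv[...,0]>170))&(hsv[...,1]>120)&(hsv[...,2]>60)
    k,l,s,ce=cv2.connectedComponentsWithStats(m.astype(np.uint8))
    for i in range(1,k):
        if 20<s[i,4]<1000 and abs(s[i,0]-270)<40: print(s[i],ce[i])
    if n=='side':
        g=cv2.cvtColor(im,cv2.COLOR_BGR2GRAY)
        for r in range(150,184): print(r,g[r,258:284])
E
```

```text
[ 0.51819465 -0.08893905  0.10485018]
side tcp (np.float64(268.88773071075667), np.float64(174.42947807681884)) +20mm (np.float64(269.0877265536791), np.float64(167.62847426775434)) pin top (np.float64(268.945753663003), np.float64(180.48588091192886)) pin handle bottom (np.float64(268.6549155548021), np.float64(190.25646988042217)) collar (np.float64(268.56934571281175), np.float64(193.1311542172122))
[264 179  10  13 103] [268.25242718 185.65048544]
[245 203  14  21 203] [251.19211823 212.92610837]
150 [208 211 200 168 112  53  28  26  31  30  32  25  27  22  22  40 104 170
 206 212 211 211 208 207 206 207]
151 [210 210 203 176 123  63  27  26  30  28  27  27  25  24  25  39 102 171
 205 210 209 207 206 205 204 205]
152 [207 212 207 183 134  69  26  25  26  26  19  23  31  25  24  40 105 175
 209 214 211 208 204 201 204 206]
153 [210 208 207 193 144  80  28  23  29  31  28  31  26  25  25  41 113 189
 224 223 223 219 214 213 219 221]
154 [209 209 208 193 149  82  34  27  29  31  31  33  31  23  21  47 120 198
 234 236 236 235 233 231 233 235]
155 [207 206 205 194 151  97  54  37  3
[... 2898 characters left out ...]
0  59  52  66  94 124 155
 170 176 178 177 175 177 183 191]
182 [209 210 204 182 134  83  59  50  35  49  54  51  49  40  67  94 115 127
 132 134 133 134 130 132 137 144]
183 [187 195 191 161 108  61  44  42  38  42  42  42  42  47  65  92 113 122
 124 127 128 129 130 129 129 129]
top tcp (np.float64(287.9814285795961), np.float64(200.28475200882121)) +20mm (np.float64(288.4845266007224), np.float64(198.65662976420947)) pin top (np.float64(287.5171199287327), np.float64(201.94291447459082)) pin handle bottom (np.float64(286.81296142638905), np.float64(204.21808252449344)) collar (np.float64(286.60806799667785), np.float64(204.88010248642274))
[241 203  10  11  69] [245.34782609 208.37681159]
```

>>> jog_arm([
  [[5, 0, 0, 0, 0], [5, 0, 0, 0, 0], [5, 0, 0, 2, 0], [5, 0, 0, 4.5, 0], [5, 0, 0, 5.5, 0]],
])

```text
time: 6.58
position: [0.5178, -0.0888, 0.049]
tcp_rot: [-3.107, -0.46, 0.003]
contact_force: [0.5, 0.1, -0.4]
finger_gap: 0.581
finger_force: 0.0
```

>>> jog_arm([
  [[5, 0, 0, 0.7, 0], [5, 0, 0, 1.3, 0], [5, 0, 0, 1.3, 0], [2.5, 0, 0, 1.3, 0], [2.5, 0, 0, 1.3, 0]],
])

```text
time: 7.2
position: [0.5186, -0.089, 0.0375]
tcp_rot: [3.108, 0.46, 0.001]
contact_force: [0.2, -0.0, -0.2]
finger_gap: 0.289
finger_force: 0.0
```

>>> jog_arm([
  [[0, 0, 0, 0, 0], [0, 0, 0, 0, 0], [0, 0, 0, 0, 0], [0, 0, 0, 0, 0]],
], force=40)

```text
time: 7.7
position: [0.5186, -0.089, 0.0375]
tcp_rot: [3.108, 0.46, 0.001]
contact_force: [-1.1, 0.1, 5.5]
finger_gap: 0.218
finger_force: 39.0
```

>>> jog_arm([
  [[0, 0, 0, -0.3, 0], [0, 0, 0, -0.8, 0], [0, 0, 0, -0.8, 0]],
])

```text
time: 8.07
position: [0.5186, -0.089, 0.0455]
tcp_rot: [3.108, 0.46, 0.001]
contact_force: [0.7, 0.0, -0.9]
finger_gap: 0.215
finger_force: 39.1
```

>>> jog_arm([
  [[0, 0, 0, -1.5, 0], [0, 0, 0, -3, 0], [0, 0, 0, -4.5, 0], [0, 0, 0, -4.5, 0]],
])

```text
time: 8.57
position: [0.5191, -0.0891, 0.0918]
tcp_rot: [3.107, 0.46, 0.004]
contact_force: [-0.7, -0.4, -1.2]
finger_gap: 0.218
finger_force: 39.2
```

```bash
python3 - <<'E'
from h import *
print(manip.get_obs()['finger_force'])
u=np.array([np.cos(.2935),np.sin(.2935),0])
rel(np.array([.4653,-.183,.0905])+.03*u)
E
```

```text
39.2250519990921
t 8.575 tcp [ 0.5191 -0.0891  0.0918] toolx yaw 0.2938 zaxis [ 2.5e-03 -6.0e-04 -1.0e+00] F [-0.74 -0.44 -1.21]
shift cm [-4.87  7.43  0.13]
```

>>> jog_arm([
  [[0, -3, 2.5, 0, 0], [0, -6, 5, 0, 0], [0, -10.5, 7.4, 0, 0], [0, -10.5, 7.4, 0, 0], [0, -10.5, 7.4, 0, 0]],
])

```text
time: 9.2
position: [0.4395, -0.1901, 0.0901]
tcp_rot: [-3.108, -0.459, -0.0]
contact_force: [1.3, 0.0, -0.5]
finger_gap: 0.213
finger_force: 39.3
```

```bash
python3 w.py w5
```

```text
t 9.2 tcp [ 0.4395 -0.1901  0.0901] toolx yaw 0.2933 zaxis [ 0.0001  0.0001 -1.    ] F [ 1.27  0.01 -0.52]
shift cm [-36.58 -30.9    9.01]
pin_tip 0.85 [252.5 211.1] [ 0.4208 -0.1957  0.0175]
pin_tip 0.47 [ 4.6 20.5] [0.5083 0.016  0.0175]
locating_pin 0.6 [252.4 227.4] [ 0.4182 -0.1962  0.046 ]
locating_pin 0.35 [277.8 106.8] [ 0.508 -0.187  0.046]
bush_mouth 0.71 [254.1 165.1] [ 0.4653 -0.1832  0.0485]
strip_mid 0.75 [281.3 162.5] [ 0.4693 -0.2042  0.028 ]
strip_mid 0.53 [249.  229.4] [ 0.4083 -0.1964  0.028 ]
pin_park 0.59 [136.8  43.4] [ 0.5192 -0.0879  0.046 ]
board_fixture 0.72 [276.6 106.4] [ 0.5082 -0.19    0.    ]
```

View pics/w5.png

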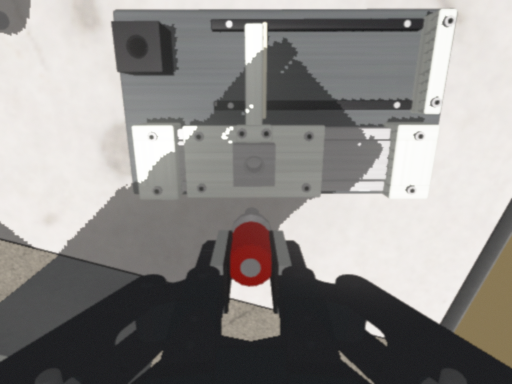

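```bash
python3 - <<'E'
from h import *
np.set_printoptions(precision=4,suppress=True)
c,T=cam('wrist');p=manip.get_obs()['position'];M=R.from_rotvec(manip.get_obs()['tcp_rot']).as_matrix()
tip=atz(c,T,(252.5,211.1),p[2]-.02);top=atz(c,T,(250.3,268),p[2]+.0495)
b=atz(c,T,(254,163.5),.0485);pk=atz(c,T,(137,45),.046)
print('tcp',p,'tip',tip,'top',top,'bush',b,'park',pk)
f=lambda v:M.T@v*100
print('tool: tip-tcp',f(tip-p),'top-tcp',f(top-p),'bush-tcp',f(b-p),'park-bush',f(pk-b))
print('bush from parkTCP',f(np.array([.5186,-.0890,p[2]])-p)-f(pk-b))
E
```

```text
tcp [ 0.4396 -0.1898  0.0901] tip [ 0.4395 -0.1895  0.0701] top [ 0.4378 -0.1886  0.1396] bush [ 0.4664 -0.1825  0.0485] park [ 0.5182 -0.0878  0.046 ]
tool: tip-tcp [ 0.0026 -0.0359  2.    ] top-tcp [-0.1365 -0.1731 -4.95  ] bush-tcp [2.7835 0.0778 4.1579] park-bush [ 7.7064 -7.5521  0.2504]
bush from parkTCP [ 2.7827  0.1996 -0.2503]
```

>>> jog_arm([
  [[0, 2.7, 0.15, 0, 0], [0, 2.7, 0.15, 0.8, 0], [0, 2.7, 0.15, 1.6, 0], [0, 2.7, 0.15, 2.0, 0], [0, 2.7, 0.15, 2.2, 0]],
])

```text
time: 10.18
position: [0.4653, -0.1839, 0.0679]
tcp_rot: [-3.108, -0.459, 0.001]
contact_force: [-0.3, -0.1, -0.3]
finger_gap: 0.219
finger_force: 39.3
```

>>> jog_arm([
  [[0, 0, 0, 0.15, 0], [0, 0, 0, 0.3, 0], [0, 0, 0, 0.3, 0]],
])

```text
time: 10.55
position: [0.4656, -0.1839, 0.0652]
tcp_rot: [-3.108, -0.46, -0.0]
contact_force: [-0.4, 0.3, -0.9]
finger_gap: 0.214
finger_force: 39.3
```

>>> jog_arm([
  [[0, 0, 0, 0.2, 0], [0, 0, 0, 0.4, 0], [0, 0, 0, 0.6, 0], [0, 0, 0, 0.6, 0]],
])

```text
time: 11.05
position: [0.4655, -0.1838, 0.059]
tcp_rot: [-3.108, -0.46, 0.0]
contact_force: [-0.3, -0.2, -1.0]
finger_gap: 0.217
finger_force: 39.3
```

>>> jog_arm([
  [[0, 0, 0, 0.3, 0], [0, 0, 0, 0.6, 0], [0, 0, 0, 0.85, 0], [0, 0, 0, 0.85, 0]],
])

```text
time: 11.55
position: [0.4655, -0.1838, 0.0504]
tcp_rot: [-3.108, -0.46, 0.001]
contact_force: [-0.2, 0.2, -1.4]
finger_gap: 0.215
finger_force: 39.3
```

>>> jog_arm([
  [[0, 0, 0, 0.05, 0], [0, 0, 0, 0.1, 0], [0, 0, 0, 0.1, 0]],
])

```text
time: 11.92
position: [0.4656, -0.1838, 0.0497]
tcp_rot: [3.108, 0.46, 0.0]
contact_force: [0.3, -0.5, -1.6]
finger_gap: 0.216
finger_force: 39.3
```

>>> jog_arm([
  [[0, 0, 0, 0.05, 0], [0, 0, 0, 0.1, 0], [0, 0, 0, 0.1, 0]],
])

```text
time: 12.3
position: [0.4656, -0.1838, 0.0486]
tcp_rot: [-3.108, -0.46, 0.0]
contact_force: [-0.6, -0.1, -0.9]
finger_gap: 0.216
finger_force: 39.3
```

>>> jog_arm([
  [[0, 0, 0, 0.03, 0], [0, 0, 0, 0.06, 0], [0, 0, 0, 0.06, 0]],
])

```text
time: 12.68
position: [0.4656, -0.1838, 0.0481]
tcp_rot: [-3.108, -0.46, 0.0]
contact_force: [-0.2, 0.3, 0.3]
finger_gap: 0.217
finger_force: 39.3
```

>>> jog_arm([
  [[0, 0, 0, 0.02, 0], [0, 0, 0, 0.04, 0], [0, 0, 0, 0.04, 0]],
])

```text
time: 13.05
position: [0.4658, -0.1838, 0.0479]
tcp_rot: [3.108, 0.46, 0.001]
contact_force: [-1.1, 1.3, 4.7]
finger_gap: 0.214
finger_force: 39.7
```

>>> jog_arm([
  [[0, 0, 0.1, 0.005, 0], [0, 0, 0.2, 0.005, 0], [0, 0, 0.3, 0.005, 0], [0, 0, 0.4, 0.005, 0], [0, 0, 0.5, 0.005, 0]],
])

```text
time: 13.68
position: [0.467, -0.1881, 0.0478]
tcp_rot: [-3.107, -0.46, 0.0]
contact_force: [-1.4, 5.5, 7.6]
finger_gap: 0.216
finger_force: 39.9
```

>>> jog_arm([
  [[0, 0, 0.1, 0, 0], [0, 0, 0.2, 0, 0], [0, 0, 0.3, 0, 0], [0, 0, 0.4, 0, 0]],
])

```text
time: 14.18
position: [0.4682, -0.1919, 0.0478]
tcp_rot: [-3.107, -0.46, 0.0]
contact_force: [-1.5, 5.7, 7.2]
finger_gap: 0.217
finger_force: 40.0
```

>>> jog_arm([
  [[0, 0, 0.08, 0, 0], [0, 0, 0.16, 0, 0], [0, 0, 0.24, 0, 0]],
])

```text
time: 14.55
position: [0.4689, -0.1942, 0.0478]
tcp_rot: [-3.107, -0.46, 0.0]
contact_force: [-2.1, 5.5, 7.0]
finger_gap: 0.216
finger_force: 40.0
```

>>> jog_arm([
  [[0, 0, 0.06, 0, 0], [0, 0, 0.12, 0, 0], [0, 0, 0.18, 0, 0], [0, 0, 0.25, 0, 0]],
])

```text
time: 15.05
position: [0.4696, -0.1966, 0.0478]
tcp_rot: [-3.107, -0.46, 0.0]
contact_force: [-0.7, 6.0, 8.0]
finger_gap: 0.211
finger_force: 39.9
```

>>> jog_arm([
  [[0, 0, 0.06, 0, 0], [0, 0, 0.12, 0, 0], [0, 0, 0.18, 0, 0], [0, 0, 0.25, 0, 0]],
])

```text
time: 15.55
position: [0.4704, -0.1991, 0.0478]
tcp_rot: [-3.107, -0.46, 0.0]
contact_force: [-0.2, 4.9, 5.6]
finger_gap: 0.217
finger_force: 39.9
```

>>> jog_arm([
  [[0, 0, 0.06, 0, 0], [0, 0, 0.12, 0, 0], [0, 0, 0.18, 0, 0], [0, 0, 0.25, 0, 0]],
])

```text
time: 16.05
position: [0.471, -0.202, 0.0474]
tcp_rot: [3.108, 0.46, -0.0]
contact_force: [0.1, 1.8, 0.2]
finger_gap: 0.213
finger_force: 39.3
```

>>> jog_arm([
  [[0, 0, 0.06, 0, 0], [0, 0, 0.12, 0, 0], [0, 0, 0.18, 0, 0], [0, 0, 0.25, 0, 0]],
])

```text
time: 16.55
position: [0.4717, -0.2043, 0.0475]
tcp_rot: [-3.108, -0.46, 0.0]
contact_force: [1.0, 1.5, -1.5]
finger_gap: 0.215
finger_force: 39.2
```

>>> jog_arm([
  [[0, 0, 0, 0.05, 0], [0, 0, 0, 0.1, 0], [0, 0, 0, 0.15, 0], [0, 0, 0, 0.15, 0]],
])

```text
time: 17.05
position: [0.4718, -0.2044, 0.0461]
tcp_rot: [3.108, 0.46, 0.0]
contact_force: [1.0, 0.7, -0.8]
finger_gap: 0.216
finger_force: 39.2
```

>>> jog_arm([
  [[0, 0, 0, 0.05, 0], [0, 0, 0, 0.1, 0], [0, 0, 0, 0.15, 0], [0, 0, 0, 0.15, 0]],
])

```text
time: 17.55
position: [0.4718, -0.2043, 0.0446]
tcp_rot: [-3.108, -0.46, 0.0]
contact_force: [-0.2, 1.2, -1.0]
finger_gap: 0.219
finger_force: 39.3
```

>>> jog_arm([
  [[0, 0, 0, 0.1, 0], [0, 0, 0, 0.2, 0], [0, 0, 0, 0.3, 0], [0, 0, 0, 0.38, 0], [0, 0, 0, 0.38, 0]],
])

```text
time: 18.18
position: [0.4718, -0.2043, 0.0407]
tcp_rot: [-3.108, -0.46, 0.0]
contact_force: [-0.4, 1.2, -1.4]
finger_gap: 0.219
finger_force: 39.2
```

>>> jog_arm([
  [[0, 0, 0, 0.04, 0], [0, 0, 0, 0.07, 0], [0, 0, 0, 0.07, 0]],
])

```text
time: 18.55
position: [0.4718, -0.2043, 0.0401]
tcp_rot: [-3.108, -0.46, -0.0]
contact_force: [-0.3, 1.5, -0.5]
finger_gap: 0.215
finger_force: 39.3
```

>>> jog_arm([
  [[0, 0, 0, 0.02, 0], [0, 0, 0, 0.04, 0], [0, 0, 0, 0.04, 0]],
])

```text
time: 18.92
position: [0.4719, -0.2044, 0.04]
tcp_rot: [3.108, 0.46, 0.001]
contact_force: [-0.9, 1.4, 5.4]
finger_gap: 0.219
finger_force: 39.8
```

>>> jog_arm([
  [[0, 0, 0, 0.03, 0], [0, 0, 0, 0.03, 0], [4.5, 0, 0, 0, 0], [4.5, 0, 0, 0, 0], [4.5, 0, 0, 0, 0]],
])

```text
time: 19.55
position: [0.4717, -0.2043, 0.0396]
tcp_rot: [-3.108, -0.46, 0.0]
contact_force: [0.4, 0.4, -0.4]
finger_gap: 0.523
finger_force: 0.0
```

>>> jog_arm([
  [[4.5, 0, 0, 0, 0], [4.5, 0, 0, -1, 0], [4.5, 0, 0, -4, 0], [4.5, 0, 0, -9, 0], [4.5, -4, 0, -13, 0]],
])

```text
time: 20.18
position: [0.4342, -0.2158, 0.1722]
tcp_rot: [3.106, 0.463, 0.002]
contact_force: [0.2, -1.0, 0.2]
finger_gap: 0.528
finger_force: 0.0
```

>>> jog_arm([
  [[4.5, -4, 0, 0, 0], [4.5, -8, 0, 0, 0], [4.5, -8, 0, 0, 0]],
])

```text
time: 20.55
position: [0.3555, -0.2396, 0.1707]
tcp_rot: [3.107, 0.456, 0.001]
contact_force: [0.7, 0.0, -0.9]
finger_gap: 0.528
finger_force: 0.0
```

```bash
python3 w.py w6; python3 - <<'E'
import cv2
from h import *
c,T=cam('wrist');im=cv2.imread('pics/w6.png');s=optics.camera('side')
o=np.zeros((600,512,3),np.uint8);o[:384]=im;o[384:584,:300]=cv2.resize(s[130:230,200:350],(300,200),interpolation=2)
cv2.imwrite('pics/m6.png',o)
E
```

```text
t 20.55 tcp [ 0.3555 -0.2396  0.1707] toolx yaw 0.2917 zaxis [ 0.0009 -0.0009 -1.    ] F [ 0.66  0.04 -0.91]
shift cm [-27.17 -33.19  17.02]
pin_tip 0.98 [245.2  43.4] [ 0.4717 -0.1977  0.0175]
locating_pin 0.77 [249.   38.7] [ 0.472  -0.2016  0.046 ]
bush_mouth 0.73 [250.5  39.8] [ 0.4712 -0.2032  0.0485]
strip_mid 0.85 [253.4  44.9] [ 0.4711 -0.2061  0.028 ]
board_fixture 0.61 [250.    5.3] [ 0.5086 -0.1915  0.    ]
```

View pics/m6.png

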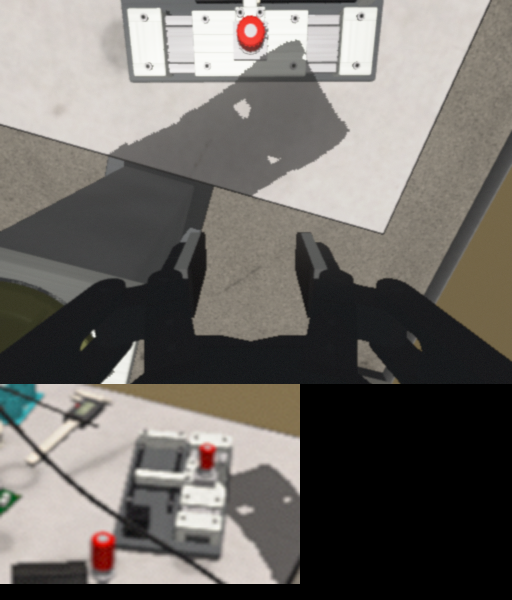

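```bash
python3 -c "
from cell import job_done
print(job_done())"
```

```text
the job is handed in; nothing more can be done
None
```

The locating pin is fully home in the index-strip hole through the sliding stop's bush. It has been released, the gripper is clear, and I handed the job in at about 20.6 s. The first grip on the pin slipped off at the post, and I regripped it lower. No verdict has come back, and I judged the collar seated from the 8 mm drop and the contact force, not from a close-up picture.

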